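# Weigh the small glass jar

### The arm

A 7-joint arm with a two-finger parallel gripper is mounted at the origin on the work surface; the furniture and walls round the work are solid. World frame = base frame: x ahead of the robot, y to its left, z up, the work surface at z = 0. Lengths are in mm, angles in rad, forces in N, time in s.
With the tool pointing down it reaches from about 425 to 950 mm from the base axis. Payload 4.7 kg.
Tool frame: the origin (TCP) lies at the very end of the fingers, on their centre line; the grasp point (between the pads) lies r.tcp_to_grasp behind it (r.tcp_to_grasp is the distance from the TCP to the grasp point, in mm); z points along the fingers, y is the line along which they close (so a half turn about z gives the same grasp; the last joint's range is limited). The gripper opens to 85 mm and grips with 20 to 120 N. Pads are 22 mm wide; open, the fingers measure 114 mm over their backs; the gripper's body (76 mm by 85 mm) begins 54 mm behind the grasp point. The pads swing forward as they close: fully open they stand 13 mm farther back than shut.
Start: joints at [1.126, 0.469, -0.049, 1.532, 0.024, 1.141, -0.082], TCP at [272.694, -617.484, 231.335] pointing down, gripper open.
Joint ranges: [-2.59, 2.59], [-0.33, 1.99], [-1.39, 1.29], [0.1, 2.45], [-1.04, 4.18], [0.21, 1.99], [-2.66, 2.66]. Speed limits (rad/s): [2.57, 2.57, 3.14, 3.14, 3.14, 3.14, 3.14].

### API

Orientations are given as [roll, pitch, yaw] about the fixed x, y, z axes, in that order (R = Rz(yaw) Ry(pitch) Rx(roll)).
In Python, from workcell import r, read_camera gives the robot as it stands.
- The arm moves only by the tool move_arm, never from a script. Its argument "deltas" is a list that holds one entry, the list of rows, each a list of 7 numbers: the shift along the tool's x, y, z in mm, then the turn, a rotation vector about the tool's x, y, z in degrees, then the finger opening in mm, from 0 to 85.4. In form: [[[tx, ty, tz, rx, ry, rz, claw], ...]]. A call has 1 to 10 rows; each row shifts and turns the commanded pose from where the row before left it, along the tool's axes as they then stand; what a row does not reach is not made up. A row lasts 1/12 s, in which the tool goes at most 41.7 mm and 7.16 degrees, less where a joint would pass 70% of its speed; a pose out of reach is approached as far as the arm can. A call with a gripper value outside its range is refused whole. The fingers move at their own pace and stop on an object; "grip_force" is the grip in N (left out, the last holds). Time passes only in rows, so rows that do not move let the fingers close. It gives the time, the measured TCP pose, the force, the opening and the grip force at its end, in the units of the state.
- r.get_state(): the state, without advancing time (a new reading comes with each control period).
- read_camera(name): name is "scene" or "top" or "wrist"; returns a dict with "image" (420x560x3 uint8, red, green, blue), "z_map" (420x560 float32, mm along the optical axis (not along the pixel's ray), 0 where there is no reading), "intrinsics" (3x3 intrinsics, pixels), "R" (3x3) and "t" (3): a world point X has camera coordinates R X + t. Camera axes: x right, y down, z forward; pixel columns grow to the right and rows downward; lengths in mm; the calibration is good to about 2 mm. A picture is of the moment at which its call begins.
- r.hand_in(): hands the job in; it is judged then, once.
The state is a dict: "time": time; "q": joint angles; "joint_vel": joint speeds; "tau": joint torques, N m; "tool_pos": TCP position; "ee_rot": TCP orientation; "force": force on the tool from outside, world axes, zero at the start; "torque": the same for the moment, N m; "finger_gap": finger opening in mm; "finger_force": force on a finger pad.
Only numpy, scipy, OpenCV 4.12 (cv2) and the standard library are available. Lean on these libraries where they do the work, as an engineer would, in place of code of your own. Each camera call takes 0.05 s, during which the arm holds its last target. There are 200 camera calls.

### The job

Weigh the smallest of the three brown glass jars: stand it upright in the middle of the round steel pan of the bench scale and let go. Its glass is thin and the scale is sensitive, so hold the jar with a light grip (the glass cracks at 50 N) and lower it slowly until it rests on the pan before you let go: do not drop it, even from a small height, and do not push down on the pan (20 N is too much). Leave the two larger jars standing where they are.

Things in the scene. Friction and masses are not known exactly. Their poses are not given: they have to be found in the camera images.
- jar_small_center (a point): centre (half-way up, 42.5 mm above its underside) of the smallest jar: upright, round, brown glass with a black screw cap, 46 mm across and 85 mm tall, about 0.13 to 0.25 kg; loose on the desk; its z axis points up along the jar. It cracks if either finger presses it with more than 50 N (both fingers together 100 N), the jolt of closing included; 20 to 30 N is ample to carry it
- jar_wide_center (a point): centre (half-way up) of a larger jar of the same brown glass with a black cap, 68 mm across and 95 mm tall, loose; to be left alone
- jar_tall_center (a point): centre (half-way up) of the tallest jar of the same brown glass with a black cap, 62 mm across and 135 mm tall, loose; to be left alone. A wall cabinet hangs beside the robot on its left, from 0.62 m above the desk (its near corner 0.18 m ahead and 0.17 m to the left of the base axis): keep the elbow clear of it by moving low, coming from the right
- pan_top (a point): centre of the top of the scale's round steel pan: 88 mm across, level, 54 mm above the desk; z up, -x towards the display. It gives on a spring of 1.8 N/mm (8 mm of travel); limits: 20 N, struck at 0.2 m/s. The white housing, 120 mm (x) by 96 mm (y), 35 mm high, stands fast; the pan is 12 mm off its middle. A printer 160 mm high stands between scale and robot
Mind the look-alikes: they are no part of the job. What is shaped like the part that bears jar_small_center but green is not meant.

How it is judged:
By the outcome, as a careful person would: the job done as asked, in the order asked, and still so for the second after the job is handed in, with the robot touching nothing.
It also fails if it takes over 40 s, if anything falls off the work surface, if the arm or the gripper's body presses on something with over 40 N, if the wrist force passes 120 N, or if a joint passes its speed limit or range.

## Working session

There is one attempt and no reset: what is moved stays moved. The work goes in short steps, Python scripts to look and compute and a tool call to move; the robot and the scene stay as the last step left them, time stands still between calls to the robot, and variables do not carry over. Pictures are saved under pics/ and viewed, at most 10 in all, crops included, and the job is handed in when it is done.

Besides the shell and the picture viewer there is one more tool, called after "Request:" by a JSON object that holds its "method" and its "body", one argument or row to a line. move_arm: Moves the arm, as the interface text tells. Its arguments: {"type":"object","properties":{"deltas":{"type":"array"},"grip_force":{"type":"number"}},"required":["deltas"]}

```bash
mkdir -p pics; ls; python3 - <<'E'
from workcell import r, read_camera
import cv2,numpy as np
for n in("scene","top"):
    d=read_camera(n); cv2.imwrite(f"pics/{n}0.png",d["image"][:,:,::-1]); np.savez(f"{n}0.npz",**d)
    print(n,d["intrinsics"].tolist(),d["R"].round(3).tolist(),d["t"])
print(r.get_state(),r.tcp_to_grasp)
E
```

```text
pics
scene [[468.04187157172623, 0.0, 278.670104438748], [0.0, 468.04187157172623, 211.53362861378827], [0.0, 0.0, 1.0]] [[-0.772, -0.636, 0.016], [-0.357, 0.412, -0.838], [0.527, -0.652, -0.545]] [495.19832906 322.52361265 488.79698156]
top [[433.35829441215185, 0.0, 282.1111933947731], [0.0, 433.35829441215185, 212.14506945980406], [0.0, 0.0, 1.0]] [[0.024, -1.0, -0.019], [-0.986, -0.02, -0.165], [0.165, 0.023, -0.986]] [-73.46850814 689.30249755 815.1050784 ]
{'time': 0.1, 'q': array([ 1.12610939,  0.46940562, -0.04860309,  1.533563  ,  0.02410538,
        1.14098972, -0.08228371]), 'joint_vel': array([ 0.0003103 , -0.00164584, -0.00023338, -0.00130872,  0.00105911,
       -0.00071497, -0.00038915]), 'tau': array([ 4.94470678e-04, -5.11514819e+01, -4.68851009e-02, -2.38390553e+01,
        1.08516013e-02,  4.40061878e-03,  2.99186297e-05]), 'tool_pos': array([ 272.44676845, -617.00928106,  230.34100584]), 'ee_rot': array([-3.13981382e+00,  6.20283686e-05,  4.15841560e-01]), 'force': array([-0.71690595, -0.12119291,  0.50984195]), 'torque': array([-0.01232178,  0.02413314, -0.00929641]), 'finger_force': 0.0, 'finger_gap': 85.39572076732003} 18.700000000000003
```

View pics/scene0.png

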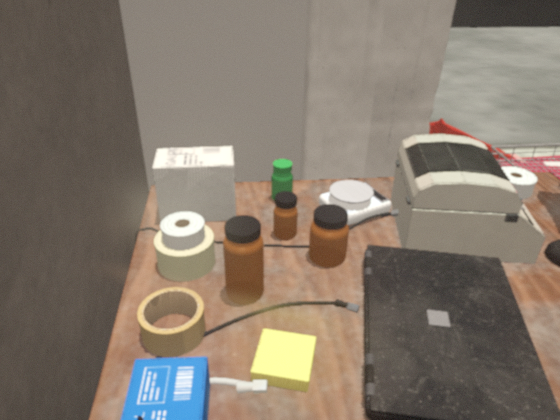

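View pics/top0.png

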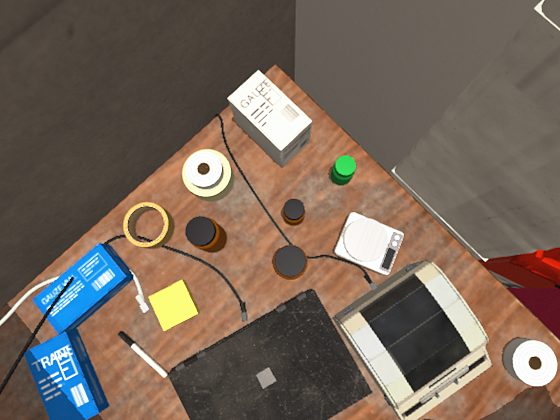

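The scene view shows these candidates:
- Small brown jar: scene (286,215), top (293,211).
- Wide jar: scene (329,237), top (290,262).
- Tall jar: scene (244,258), top (205,233).
- Green look-alike: scene (282,180), top (343,169).

By the description I choose the small brown one. The scale is at top (368,242).

```bash
cat > h.py <<'E'
import numpy as np,cv2
def ray(d,u,v,z):
    R,t=d["R"],d["t"]; K=d["intrinsics"]
    c=-R.T@t; w=R.T@np.linalg.solve(K,[u,v,1.]); return c+w*(z-c[2])/w[2]
def pt(d,u,v):
    z=d["z_map"][int(v),int(u)]; return d["R"].T@(np.linalg.solve(d["intrinsics"],[u,v,1.])*z-d["t"])
def cloud(d):
    v,u=np.mgrid[:420,:560]; K=d["intrinsics"]; z=d["z_map"]
    P=np.stack([(u-K[0,2])/K[0,0]*z,(v-K[1,2])/K[1,1]*z,z],-1); return (P-d["t"])@d["R"]
E
python3 - <<'E'
from h import *
d=dict(np.load("top0.npz")); s=dict(np.load("scene0.npz"))
P=cloud(d)
def blob(name,u0,v0,zlo,zhi,rad,h):
    m=((P[...,2]>zlo)&(P[...,2]<zhi)).astype(np.uint8)
    k=np.zeros_like(m); cv2.circle(k,(u0,v0),rad,1,-1); m&=k
    (c,rr)=cv2.minEnclosingCircle(np.argwhere(m)[:,::-1].astype(np.float32))
    print(name,"n",m.sum(),"mean",P[m>0].mean(0).round(1),"circ",np.round(c,1),rr,ray(d,*c,h).round(1))
blob("small",293,209,75,95,16,85)
blob("wide",290,262,87,103,24,95)
blob("tall",202,231,125,145,24,135)
blob("green",345,164,75,95,18,85)
blob("pan",363,240,47,60,26,54)
for n,u,v in[("tape",204,168),("box",270,110),("boxcorner",286,163),("display",393,255),("house corners",348,214),("",404,233),("",390,272),("",336,253),("printer",420,270),("printer c",340,322),("printer c",485,340),("wall",350,120),("deskedge",430,215),("case",310,300)]:
    print(n,pt(d,u,v).round(0))
i=cv2.resize(d["image"][130:300,180:440],None,fx=3,fy=3,interpolation=cv2.INTER_CUBIC)
cv2.imwrite("pics/crop.png",i[:,:,::-1])
E
```

```text
small n 357 mean [692.7 -81.7  83.4] circ [293.8 209.2] 10.709485054016113 [692.2 -81.6  85. ]
wide n 775 mean [591.3 -76.6  93.4] circ [290.2 261. ] 15.769333839416504 [591.3 -76.6  95. ]
tall n 703 mean [639.9  88.3 133.4] circ [200.4 231.1] 15.024992942810059 [639.6  88.  135. ]
green n 347 mean [ 781.9 -181.4   83.2] circ [345.2 165.8] 10.553882598876953 [ 781.3 -181.2   85. ]
pan n 1512 mean [ 639.2 -226.2   52.5] circ [365.8 239.8] 22.174280166625977 [ 638.8 -226.    54. ]
tape [782. 106.  47.]
box [880. -32. 122.]
boxcorner [806. -63.  12.]
display [ 611. -284.   32.]
house corners [ 700. -198.   -3.]
 [ 661. -316.   -1.]
 [ 578. -285.    1.]
 [ 613. -169.   30.]
printer [ 578. -306.  141.]
printer c [ 485. -166.  131.]
printer c [ 462. -412.  145.]
wall [ 973. -224. -159.]
deskedge [ 701. -372.   -1.]
case [ 518. -118.   24.]
```

View pics/crop.png

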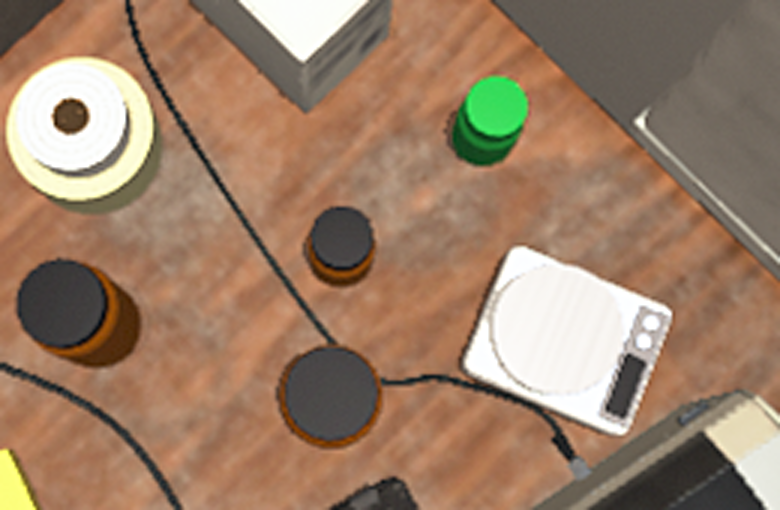

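The close crop confirms it: the small cap is at crop (342,238), with the wide jar below it and the green jar apart from both. The current yaw suits both the grasp and the printer edge, so I set out above the jar at the present height.

Request:
{"method": "move_arm", "body": {
  "deltas": [
    [[15,-8,0,0,0,0,85],[30,-16,0,0,0,0,85],[30,-16,0,0,0,0,85],[30,-16,0,0,0,0,85],[30,-16,0,0,0,0,85],[30,-16,0,0,0,0,85],[30,-16,0,0,0,0,85],[30,-16,0,0,0,0,85],[30,-16,0,0,0,0,85],[30,-16,0,0,0,0,85]]
  ],
  "grip_force": 25
}}

```text
time: 0.93
tool_pos: [473.0, -360.2, 231.3]
ee_rot: [-3.141, -0.0, 0.417]
force: [0.3, -0.6, 0.2]
finger_gap: 85.0
finger_force: 0.0
```

Request:
{"method": "move_arm", "body": {
  "deltas": [
    [[30,-16,0,0,0,0,85],[30,-16,0,0,0,0,85],[30,-16,0,0,0,0,85],[30,-16,0,0,0,0,85],[30,-16,0,0,0,0,85],[30,-16,0,0,0,0,85],[30,-16,0,0,0,0,85],[30,-16,0,0,0,0,85],[30,-16,0,0,0,0,85],[15,-8,0,0,0,0,85]]
  ]
}}

```text
time: 1.77
tool_pos: [672.9, -102.0, 231.0]
ee_rot: [-3.139, -0.002, 0.423]
force: [-0.2, 0.8, 0.2]
finger_gap: 84.8
finger_force: 0.0
```

Request:
{"method": "move_arm", "body": {
  "deltas": [
    [[15,-8,0,0,0,0,85],[0,0,0,0,0,0,75],[0,0,0,0,0,0,75],[0,0,0,0,0,0,75]]
  ]
}}

```text
time: 2.1
tool_pos: [680.8, -98.3, 231.2]
ee_rot: [3.14, 0.002, 0.413]
force: [-0.5, -0.1, 0.1]
finger_gap: 74.8
finger_force: 0.0
```

```bash
python3 - <<'E'
from h import *
from workcell import r,read_camera
d=read_camera("wrist"); cv2.imwrite("pics/w1.png",d["image"][:,:,::-1]); np.savez("w1.npz",**d)
s=r.get_state(); print(s["tool_pos"],s["ee_rot"],s["q"],s["finger_gap"],s["force"])
P=cloud(d)
m=(abs(P[...,2]-84)<9)&(np.hypot(P[...,0]-692,P[...,1]+82)<45)
print(m.sum(),P[m].mean(0),P[m].min(0),P[m].max(0))
uv=d["R"]@np.array([692,-82,85.])+d["t"];print((d["intrinsics"]@uv/uv[2])[:2])
E
```

```text
[680.79710047 -98.61020658 231.34272707] [3.14027400e+00 1.44088726e-03 4.12294884e-01] [ 0.24146773  0.50229672 -0.23725037  1.48916292  0.12540691  1.16563185
 -1.17561465] 75.09078885709644 [ 0.03808223 -0.36922813 -0.3318244 ]
1390 [693.00041099 -80.50080044  84.64404042] [ 671.54020133 -101.26388006   75.0966118 ] [712.5259066  -60.26110642  87.06740609]
[265.57957875 183.19251048]
```

View pics/w1.png

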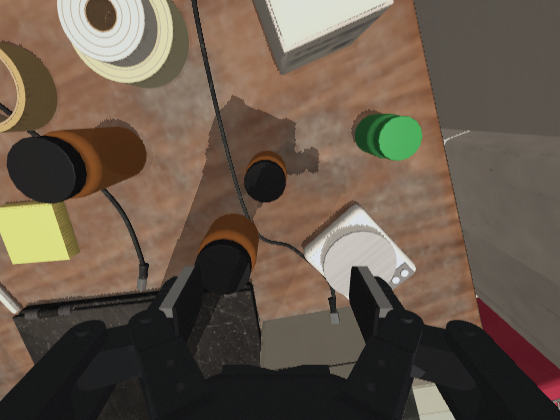

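The wrist view shows the small cap at (266,183), as predicted. I'll correct by about 18 mm / -11 mm in tool axes, then descend.

Request:
{"method": "move_arm", "body": {
  "deltas": [
    [[9,-5.5,10,0,0,0,75],[9,-5.5,20,0,0,0,75],[0,0,22,0,0,0,75],[0,0,22,0,0,0,75],[0,0,22,0,0,0,75],[0,0,10,0,0,0,75],[0,0,0,0,0,0,75],[0,0,0,0,0,0,75]]
  ]
}}

```text
time: 2.82
tool_pos: [693.8, -78.8, 125.2]
ee_rot: [-3.141, 0.0, 0.415]
force: [0.0, -0.1, -0.6]
finger_gap: 74.6
finger_force: 0.0
```

Request:
{"method": "move_arm", "body": {
  "deltas": [
    [[-2,1.5,5,0,0,0,75],[0,0,15,0,0,0,75],[0,0,18,0,0,0,75],[0,0,18,0,0,0,75],[0,0,18,0,0,0,75],[0,0,14,0,0,0,75],[0,0,8,0,0,0,75],[0,0,2,0,0,0,75],[0,0,0,0,0,0,75],[0,0,0,0,0,0,70]]
  ],
  "grip_force": 25
}}

```text
time: 3.65
tool_pos: [693.5, -80.7, 28.5]
ee_rot: [3.141, -0.002, 0.416]
force: [-0.2, 0.9, -0.2]
finger_gap: 69.9
finger_force: 0.0
```

```bash
python3 - <<'E'
from h import *
from workcell import r,read_camera
d=read_camera("scene"); cv2.imwrite("pics/s1.png",cv2.resize(d["image"][100:320,160:420],None,fx=3,fy=2.7)[:,:,::-1])
s=r.get_state(); print(s["tool_pos"],s["finger_gap"],s["force"])
E
```

```text
[693.60628713 -80.65250763  28.63460288] 69.9285071374087 [ 0.032684   -0.23246485  0.2381967 ]
```

View pics/s1.png

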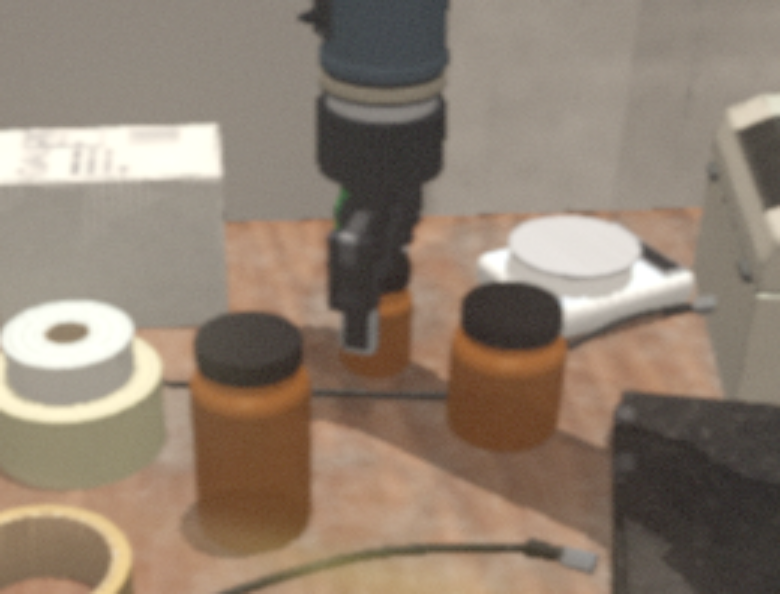

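The fingers straddle the jar at crop (378,330) and are clear of the neighbours. I'll close gently, stepping the opening down.

Request:
{"method": "move_arm", "body": {
  "deltas": [
    [[0,0,0,0,0,0,65],[0,0,0,0,0,0,61],[0,0,0,0,0,0,57],[0,0,0,0,0,0,54],[0,0,0,0,0,0,52],[0,0,0,0,0,0,50],[0,0,0,0,0,0,49],[0,0,0,0,0,0,48],[0,0,0,0,0,0,47],[0,0,0,0,0,0,46]]
  ],
  "grip_force": 22
}}

```text
time: 4.53
tool_pos: [692.8, -81.1, 27.4]
ee_rot: [3.141, -0.0, 0.416]
force: [0.2, 0.3, -0.6]
finger_gap: 45.9
finger_force: 0.4
```

Request:
{"method": "move_arm", "body": {
  "deltas": [
    [[0,0,0,0,0,0,45],[0,0,0,0,0,0,44],[0,0,0,0,0,0,43],[0,0,0,0,0,0,42],[0,0,0,0,0,0,40],[0,0,0,0,0,0,38],[0,0,0,0,0,0,36],[0,0,0,0,0,0,36]]
  ]
}}

```text
time: 5.2
tool_pos: [692.9, -81.1, 27.6]
ee_rot: [3.141, -0.0, 0.416]
force: [0.3, -3.4, 2.4]
finger_gap: 44.9
finger_force: 22.9
```

Request:
{"method": "move_arm", "body": {
  "deltas": [
    [[0,0,-3,0,0,0,36],[0,0,-6,0,0,0,36],[0,0,-10,0,0,0,36],[0,0,-14,0,0,0,36],[0,0,-14,0,0,0,36],[0,0,-14,0,0,0,36],[0,0,-10,0,0,0,36],[0,0,-6,0,0,0,36],[0,0,-3,0,0,0,36],[0,0,0,0,0,0,36]]
  ]
}}

```text
time: 6.03
tool_pos: [693.0, -80.7, 108.3]
ee_rot: [3.141, -0.001, 0.416]
force: [-0.1, 0.2, -3.3]
finger_gap: 45.0
finger_force: 23.0
```

Request:
{"method": "move_arm", "body": {
  "deltas": [
    [[-4,4,0,0,0,0,36],[-9,9,0,0,0,0,36],[-14,14,0,0,0,0,36],[-17,17,0,0,0,0,36],[-17,18,0,0,0,0,36],[-17,18,0,0,0,0,36],[-14,14,0,0,0,0,36],[-9,9,0,0,0,0,36],[-5,5,0,0,0,0,36],[-2,3,0,0,0,0,36]]
  ]
}}

```text
time: 6.87
tool_pos: [637.6, -227.4, 106.9]
ee_rot: [-3.141, 0.001, 0.414]
force: [-0.4, -0.7, -2.0]
finger_gap: 44.9
finger_force: 23.0
```

Request:
{"method": "move_arm", "body": {
  "deltas": [
    [[0,0,0,0,0,0,36],[0,0,0,0,0,0,36]]
  ]
}}

```text
time: 7.03
tool_pos: [639.2, -224.3, 107.2]
ee_rot: [-3.141, -0.001, 0.417]
force: [-0.0, 0.6, -2.2]
finger_gap: 45.1
finger_force: 23.0
```

```bash
python3 - <<'E'
from h import *
from workcell import r,read_camera
d=read_camera("scene"); cv2.imwrite("pics/s2.png",cv2.resize(d["image"][80:280,220:460],None,fx=3,fy=3)[:,:,::-1]); np.savez("s2.npz",**d)
w=read_camera("wrist"); np.savez("w2.npz",**w); cv2.imwrite("pics/w2.png",w["image"][:,:,::-1])
s=r.get_state(); print(s["tool_pos"],s["ee_rot"],s["finger_gap"],s["finger_force"],s["force"])
E
```

```text
[ 639.4123518  -223.75560114  107.37302966] [-3.14084177e+00 -9.30853935e-04  4.18336044e-01] 45.22462311276343 23.00381008302793 [-0.56291195  0.09138927 -2.23340399]
```

View pics/s2.png

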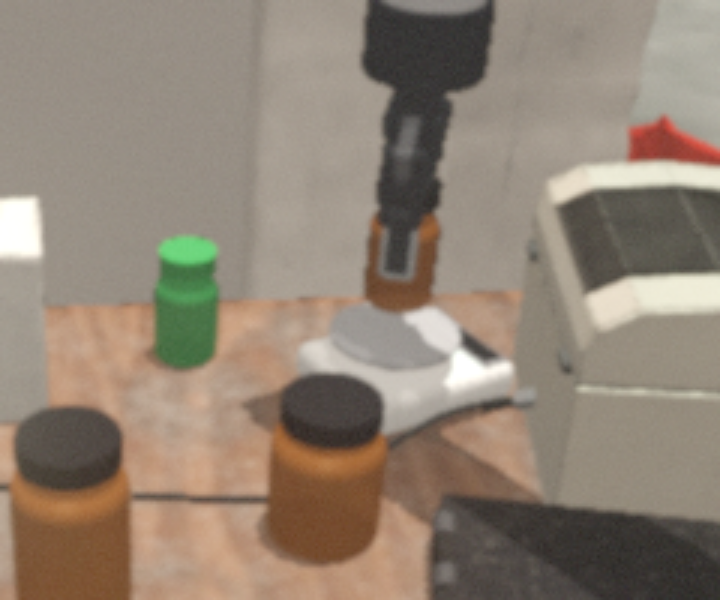

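View pics/w2.png

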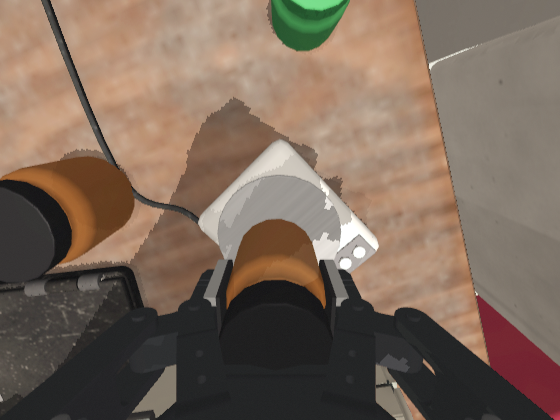

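The jar hangs upright 26 mm above the pan. In the wrist view the pan spans columns 217–343 and the jar is centred at column 277. I'll make a small correction and lower it slowly.

Request:
{"method": "move_arm", "body": {
  "deltas": [
    [[-1,1.5,1,0,0,0,36],[0,0,3,0,0,0,36],[0,0,4,0,0,0,36],[0,0,4,0,0,0,36],[0,0,4,0,0,0,36],[0,0,3,0,0,0,36],[0,0,2,0,0,0,36],[0,0,1,0,0,0,36],[0,0,0,0,0,0,36],[0,0,0,0,0,0,36]]
  ]
}}

```text
time: 7.97
tool_pos: [638.5, -227.6, 85.4]
ee_rot: [3.141, -0.0, 0.416]
force: [0.8, 0.0, -1.7]
finger_gap: 45.0
finger_force: 23.0
```

Request:
{"method": "move_arm", "body": {
  "deltas": [
    [[0,0,0.5,0,0,0,36],[0,0,0.5,0,0,0,36],[0,0,0.5,0,0,0,36],[0,0,0.5,0,0,0,36],[0,0,0,0,0,0,36],[0,0,0,0,0,0,36]]
  ]
}}

```text
time: 8.47
tool_pos: [638.3, -227.6, 83.3]
ee_rot: [3.142, -0.0, 0.416]
force: [0.2, -0.2, -2.2]
finger_gap: 45.0
finger_force: 23.0
```

```bash
cat > st.py <<'E'
from h import *
from workcell import r,read_camera
for i in range(4):
    s=r.get_state(); print(s["tool_pos"].round(2),s["ee_rot"].round(4),s["finger_force"],s["force"].round(2)); read_camera("scene")
E
python3 st.py
```

```text
[ 638.33 -227.58   83.31] [ 3.1416 -0.      0.4157] 23.006607377319597 [ 0.22 -0.2  -2.16]
[ 638.36 -227.57   83.34] [ 3.1415 -0.      0.4158] 23.006861254689284 [-0.73  0.46 -2.08]
[ 638.37 -227.57   83.35] [ 3.1415e+00 -1.0000e-04  4.1580e-01] 23.00675809266977 [-0.48 -0.15 -1.96]
[ 638.37 -227.57   83.35] [ 3.1415 -0.      0.4158] 23.005979579756968 [ 0.23 -0.35 -2.8 ]
```

Request:
{"method": "move_arm", "body": {
  "deltas": [
    [[0.5,-0.5,0,0,0,0,36],[0.5,-0.5,0,0,0,0,36],[0,0,0.4,0,0,0,36],[0,0,0.4,0,0,0,36],[0,0,0.4,0,0,0,36],[0,0,0.4,0,0,0,36],[0,0,0,0,0,0,36],[0,0,0,0,0,0,36]]
  ]
}}

```text
time: 9.33
tool_pos: [638.8, -226.3, 81.7]
ee_rot: [-3.142, 0.0, 0.416]
force: [0.3, -0.4, -3.0]
finger_gap: 45.2
finger_force: 23.0
```

```bash
python3 st.py
```

```text
[ 638.82 -226.26   81.67] [-3.1416e+00  1.0000e-04  4.1580e-01] 23.006700886180624 [ 0.28 -0.36 -2.99]
[ 638.85 -226.3    81.7 ] [3.1416 0.     0.4157] 23.006536057800986 [-0.72 -0.37 -2.33]
[ 638.87 -226.29   81.76] [ 3.1415e+00 -1.0000e-04  4.1570e-01] 23.006490659317933 [-0.03 -0.51 -2.56]
[ 638.86 -226.25   81.73] [ 3.1415 -0.      0.4158] 23.007202806766145 [ 0.62 -1.06 -1.54]
```

Request:
{"method": "move_arm", "body": {
  "deltas": [
    [[0,0,0.3,0,0,0,36],[0,0,0.3,0,0,0,36],[0,0,0.2,0,0,0,36],[0,0,0,0,0,0,36],[0,0,0,0,0,0,36]]
  ]
}}

```text
time: 9.95
tool_pos: [638.9, -226.3, 81.1]
ee_rot: [3.141, -0.0, 0.416]
force: [0.5, 0.3, -1.2]
finger_gap: 45.2
finger_force: 23.1
```

```bash
python3 st.py
```

```text
[ 638.94 -226.29   81.09] [ 3.1414e+00 -2.0000e-04  4.1580e-01] 23.108020912623033 [ 0.47  0.33 -1.21]
[ 638.96 -226.26   81.07] [ 3.1414e+00 -2.0000e-04  4.1590e-01] 23.108374291914515 [ 0.16 -0.16 -1.59]
[ 638.93 -226.29   81.04] [ 3.1414e+00 -2.0000e-04  4.1580e-01] 23.108383197686635 [-0.31 -0.06 -2.39]
[ 638.93 -226.26   81.02] [ 3.1414e+00 -2.0000e-04  4.1580e-01] 23.107622546958737 [-0.38  0.52 -1.4 ]
```

Contact has begun: the pan now carries part of the weight. I'll continue in fine steps until it carries all of it.

Request:
{"method": "move_arm", "body": {
  "deltas": [
    [[0,0,0.2,0,0,0,36],[0,0,0.2,0,0,0,36],[0,0,0.2,0,0,0,36],[0,0,0.2,0,0,0,36],[0,0,0,0,0,0,36],[0,0,0,0,0,0,36]]
  ]
}}

```text
time: 10.65
tool_pos: [638.9, -226.3, 80.3]
ee_rot: [3.141, -0.0, 0.416]
force: [-0.5, 0.1, 0.6]
finger_gap: 44.9
finger_force: 23.2
```

```bash
python3 st.py; python3 st.py
```

```text
[ 638.93 -226.29   80.27] [ 3.1414e+00 -2.0000e-04  4.1570e-01] 23.247920635621995 [-0.46  0.12  0.59]
[ 638.97 -226.29   80.27] [ 3.1413e+00 -2.0000e-04  4.1580e-01] 23.246790786506608 [-0.35 -0.07  0.3 ]
[ 638.97 -226.25   80.26] [ 3.1414e+00 -2.0000e-04  4.1580e-01] 23.247734756441787 [ 1.23 -0.37  0.82]
[ 638.95 -226.27   80.25] [ 3.1414e+00 -2.0000e-04  4.1580e-01] 23.248955413000658 [-0.53  0.66 -0.04]
[ 638.97 -226.26   80.27] [ 3.1414e+00 -2.0000e-04  4.1580e-01] 23.25034673907794 [-0.3  -0.3   0.72]
[ 638.94 -226.31   80.23] [ 3.1414e+00 -2.0000e-04  4.1580e-01] 23.25261286692694 [0.42 0.37 0.09]
[ 638.94 -226.26   80.21] [ 3.1414e+00 -2.0000e-04  4.1580e-01] 23.253475507954136 [-0.94 -0.84  0.47]
[ 638.92 -226.28   80.19] [ 3.1414e+00 -1.0000e-04  4.1580e-01] 23.255949122831225 [ 0.4  -0.15 -0.13]
```

The pan carries the jar's full weight, so I'll release gradually and then rise.

Request:
{"method": "move_arm", "body": {
  "deltas": [
    [[0,0,0,0,0,0,44],[0,0,0,0,0,0,45],[0,0,0,0,0,0,46],[0,0,0,0,0,0,47],[0,0,0,0,0,0,49],[0,0,0,0,0,0,53],[0,0,0,0,0,0,58],[0,0,0,0,0,0,64],[0,0,0,0,0,0,70],[0,0,0,0,0,0,76]]
  ]
}}

```text
time: 11.88
tool_pos: [638.9, -226.3, 80.2]
ee_rot: [3.141, -0.0, 0.416]
force: [-0.1, -0.7, 0.0]
finger_gap: 76.1
finger_force: 0.0
```

Request:
{"method": "move_arm", "body": {
  "deltas": [
    [[0,0,-3,0,0,0,76],[0,0,-8,0,0,0,76],[0,0,-14,0,0,0,76],[0,0,-18,0,0,0,76],[0,0,-20,0,0,0,76],[0,0,-20,0,0,0,76],[0,0,-20,0,0,0,76],[0,0,-20,0,0,0,76],[0,0,-10,0,0,0,76],[0,0,-5,0,0,0,76]]
  ]
}}

```text
time: 12.72
tool_pos: [640.0, -226.4, 221.5]
ee_rot: [3.138, -0.004, 0.416]
force: [0.4, -0.2, -0.6]
finger_gap: 75.8
finger_force: 0.0
```

Request:
{"method": "move_arm", "body": {
  "deltas": [
    [[0,0,0,0,0,0,76],[0,0,0,0,0,0,76],[0,0,0,0,0,0,76],[0,0,0,0,0,0,76]]
  ]
}}

```text
time: 13.05
tool_pos: [638.2, -226.1, 216.7]
ee_rot: [-3.14, 0.002, 0.416]
force: [1.2, -0.5, -1.4]
finger_gap: 75.7
finger_force: 0.0
```

```bash
python3 - <<'E'
from h import *
from workcell import r,read_camera
d=read_camera("scene"); cv2.imwrite("pics/s3.png",cv2.resize(d["image"][80:280,220:460],None,fx=3,fy=3)[:,:,::-1])
w=read_camera("wrist"); P=cloud(w)
m=(abs(P[...,2]-137)<5)&(np.hypot(P[...,0]-639,P[...,1]+226)<45)
print(m.sum(),P[m].mean(0),P[m].min(0),P[m].max(0))
s=r.get_state(); print(s["time"],s["tool_pos"],s["force"],s["finger_gap"])
E
```

```text
2063 [ 639.25642901 -225.27479643  137.40209992] [ 618.07045553 -246.25567667  132.17579735] [ 658.74983031 -205.17289896  139.73365655]
13.15 [ 638.43324672 -226.13453294  217.00106254] [ 0.78094389 -0.3433663  -0.27609071] 75.82117048044059
```

View pics/s3.png

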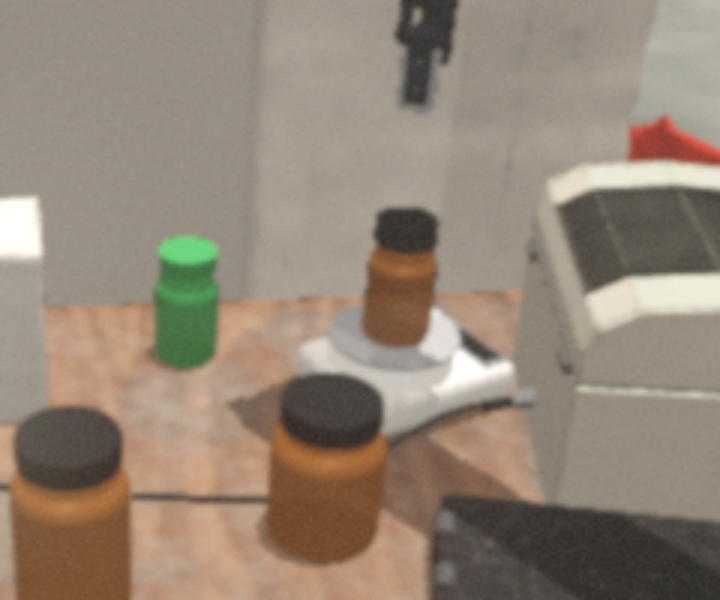

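The jar stands upright in the middle of the pan, with its cap at crop (406,230). The gripper is well clear and the other jars are untouched.

```bash
python3 -c "
from workcell import r
print(r.hand_in())"
```

```text
the job is handed in; nothing more can be done
None
```

The smallest brown jar stands upright within about 1 mm of the pan's centre, released and with the gripper clear; the job was handed in at about 13 s, but no verdict was returned.

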